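Fit the loose crank to the coffee mill and grind

ROBOT

A 7-joint arm with a two-finger parallel gripper is mounted at the origin on the work surface. World frame = base frame: x ahead of the robot, y to its left, z up, the work surface at z = 0. Lengths are in m, angles in rad, forces in N, time in s.
With the tool pointing down it reaches from about 0.4 to 0.85 m from the base axis. Payload 10.4 kg.
Tool frame: the origin (TCP) lies at the very end of the fingers, on their centre line; the grasp point (between the pads) lies 19 mm behind it; x points along the fingers, y is the direction in which the jaws open and shut, and the axes are right-handed (so a half turn about x gives the same grasp; the last joint's range is limited). The gripper opens to 85 mm and grips with 20 to 120 N. Pads are 22 mm wide; open, the fingers measure 114 mm over their backs; the gripper's body (76 mm by 85 mm) begins 54 mm behind the grasp point. The pads swing forward as they close: fully open they stand 13 mm farther back than shut.
Start: joints at [1.247, 0.332, -0.065, 1.46, 0.022, 1.35, -0.088], TCP at [0.185, -0.597, 0.231] pointing down, gripper open.
Joint ranges: [-2.6, 2.6], [-0.5, 2.12], [-1.47, 1.34], [0.16, 2.42], [-1.27, 4.41], [0.06, 2.06], [-2.6, 2.6]. Speed limits (rad/s): [2.22, 2.22, 2.79, 2.79, 3.14, 3.14, 3.14].

INTERFACE

Orientations are given as a 3x3 rotation matrix whose columns are the frame's x, y, z axes.
In Python, from rig import arm, solve_ik, vision, status gives the robot as it stands. The module is installed in compiled form; this text tells all that it offers. Calls block until the motion is done:
- arm.movep(position, orientation): joint-space move of the TCP to a pose.
- arm.movel(position, v=0.15, ori=None): straight line of the TCP; ori=None keeps the orientation; v is the mean speed in m/s.
- arm.set_joints(angles): joint-space move.
- arm.open_gripper() and arm.clamp(strength=None): open the fingers fully, or close them until they stop; strength is the grip in N (None keeps the last).
- arm.wait(seconds).
- solve_ik(position, orientation): joint angles nearest the present ones, or None.
- vision.capture(name): name is "scene" or "top" or "wrist"; returns the picture (384x512x3 uint8, blue, green, red); there is no depth.
- vision.camera_model(name): a dict with "mtx" (3x3 intrinsics, pixels), "rvec" (rotation vector, rad) and "tvec" (3), from world to camera coordinates, as OpenCV has them. Camera axes: x right, y down, z forward; pixel columns grow to the right and rows downward; lengths in m; the calibration is good to about 2 mm. A picture is of the moment at which its call begins: read the wrist's pose just before it. camera_model takes no time and is no camera call; for the wrist camera it gives the pose at the moment of the call.
A pose or a line that the arm cannot do raises arm.MotionError and nothing moves.
- arm.sign_off(): hands the job in, once; it reports no verdict.
Trained networks look in the newest picture that a camera, given by its name, has taken for a name from the list of things; names that differ only in an ending like _2 or _b are one class to them, and where a whole thing is asked for, a point or a joint stands for the part that bears it (a point fixed in the world has none). Each returns a list of dicts, best first, with "p" (0 to 1); they miss things now and then, are a little off and sometimes report something else, mostly with a low value. They report only what shows in the picture. A call takes as long as a camera call. They do not tell look-alikes from the thing itself.
- vision.spot_in(camera, name): "bbox" ([centre column, centre row, width, height] in pixels, round what is visible of it).
Readings, each from a call of its own:
- status.current_time(): time.
- status.current_qpos(): joint angles.
- status.current_joint_velocities(): joint speeds.
- status.current_tau(): joint torques, N m.
- status.current_tcp_pos(): TCP position.
- status.current_tcp_rot(): TCP orientation.
- status.current_wrist_force(): force on the tool from outside, world axes, zero at the start.
- status.current_wrist_torque(): the same for the moment, N m.
- status.current_opening(): finger opening in m.
Only numpy, scipy, OpenCV 4.12 (cv2) and the standard library are available. Lean on these libraries where they do the work, as an engineer would, in place of code of your own. Each camera call takes 0.05 s, during which the arm holds its last target.

TASK

Take the crank out of its wooden stand and fit it to the coffee mill: feel gently for the hidden hexagon inside the neck (never push the sprung drive down more than 6 mm) until the crank drops fully home, its flange flat on the neck. Then turn it clockwise, seen from above, by at least one full turn, and let go with the crank still fully home. Leave the mugs, glass, bowl and jar undisturbed.

Things in the scene. Friction and masses are not known exactly. Their poses are not given: they have to be found in the camera images.
- mill: Fixed table-top coffee mill: 118 mm square black foot, square wooden body up to 110 mm, and on top a round steel neck 62 mm across that ends 165 mm above the table. Origin: centre of its underside, on the neck's axis.
- mill_mouth (a point): Centre of the mill neck's open round mouth (34 mm wide), level with its rim, 165 mm above the table; z up. Inside, 13 to 21 mm below the rim (differs each time) and up to 0.7 mm off the axis, begins the drive: an open-ended hexagonal socket, 27.4 mm across flats, 30 mm deep. It floats sideways by 1.5 mm. How its hexagon is turned is not given: find it by feel.
- drive_spring (a joint): How far the hexagonal socket is pushed down on its spring, m: 0 at rest, 0.009 at its stop. Pushing takes about 2 N to start and 0.9 N more per mm. More than 6 mm (about 7 N) would push the burrs apart. A shank whose sides rub drags it along. It springs back when let go.
- drive (a joint): How far the hexagonal socket and burrs have been turned, rad: 0 at the start, growing clockwise seen from above. Does not turn backwards, takes about 0.25 N m to turn, stays where it is left. A matching crank has about 6 degrees of play either way. This number does not tell how the hexagon lies.
- crank_foot (a point): Loose steel crank, about 0.36 kg: centre of the underside of its flange (52 mm across, 6 mm thick). z up along the crank's axis, x along its arm to the grip. Home, the flange lies on the rim of the mill's neck; while the hexagons do not match, the shank's corners stand on the socket and the flange is 15 to 23 mm above the rim.
- crank_tip (a point): Lower end of the crank's shank, 41 mm below the flange's underside, on its axis. The shank is a hexagon 26 mm across flats, two flats facing the crank's +x and -x, that runs 36 mm down from the flange; its last 5 mm is a cone tapering to 16 mm across.
- crank_hub (a point): Centre of the crank's black square hub, 26 x 26 mm and 46 mm tall, on the crank's axis, 29 mm above the flange's underside. Its sides face along the crank's x and y. The steel arm, 16 mm wide, runs in +x from its foot; the arm's top is 14 mm above the flange's underside.
- crank_knob (a point): Centre of the crank's upright wooden grip, a cylinder 22 mm across and 42 mm tall that spins freely on its pin, 70 mm from the crank's axis along the crank's x, its centre 39 mm above the flange's underside.
- stand: Fixed wooden block 100 x 100 x 60 mm with a round hole 37 mm wide and 52 mm deep in its top, in which the crank's shank stands at the start, the flange lying on the block. Origin: centre of the underside.
- mug_green: Bystander: sage-green mug 76 mm across, 88 mm tall, standing on the table. Origin: centre of its underside.
- mug_cream: Bystander: cream mug 76 mm across, 88 mm tall, standing on the table. Origin: centre of its underside.
- tumbler: Bystander: clear glass tumbler 62 mm across, 100 mm tall, standing on the table. Origin: centre of its underside.
- bowl: Bystander: white bowl 130 mm across, 55 mm tall, standing on the table. Origin: centre of its underside.
- jam_jar: Bystander: closed amber jam jar 60 mm across, 80 mm tall, standing on the table. Origin: centre of its underside.
There are look-alikes about, which are no part of the job. Leave any orange or pink look-alike of the mill alone.

How it is judged:
By the outcome, as a careful person would: the job done as asked, in the order asked, and still so for the second after the job is handed in, with the robot touching nothing.
It also fails if it takes over 72 s, if anything falls off the work surface, if the arm or the gripper's body presses on something with over 40 N, if the wrist force passes 120 N, or if a joint passes its speed limit or range.

## Working session

There is one attempt and no reset: what is moved stays moved. The work goes in short steps, each a Python script; the robot and the scene stay as the last script left them, time stands still between calls to the robot, and variables do not carry over. Pictures are saved under pics/ and viewed, and the job is handed in when it is done.

```bash
mkdir -p pics; ls
python3 - <<'E'
from rig import arm, solve_ik, vision, status
import cv2,numpy as np
for c in ("scene","top"):
    im=vision.capture(c); cv2.imwrite(f"pics/{c}0.png",im)
    m=vision.camera_model(c); R=cv2.Rodrigues(np.array(m["rvec"]))[0]
    print(c,np.array(m["mtx"]).round(1).tolist(),(-R.T@np.array(m["tvec"]).ravel()).round(3))
    for n in ("mill","stand","crank_foot","crank_knob","crank_hub","mug_green","mug_cream","tumbler","bowl","jam_jar"):
        print(n,[(np.round(d["bbox"]).tolist(),round(d["p"],2)) for d in vision.spot_in(c,n)][:4])
print(status.current_time(),status.current_tcp_rot())
E
```

```text
pics
scene [[381.2, 0.0, 252.7], [0.0, 381.2, 192.7], [0.0, 0.0, 1.0]] [0.791 0.392 0.732]
mill [([285.0, 102.0, 59.0, 80.0], 0.94), ([197.0, 130.0, 60.0, 81.0], 0.67), ([383.0, 196.0, 82.0, 84.0], 0.65)]
stand [([305.0, 267.0, 73.0, 72.0], 0.96)]
crank_foot [([317.0, 245.0, 52.0, 50.0], 0.69)]
crank_knob [([317.0, 249.0, 53.0, 50.0], 0.86)]
crank_hub [([318.0, 247.0, 56.0, 50.0], 0.9)]
mug_green [([300.0, 167.0, 32.0, 53.0], 0.95)]
mug_cream [([210.0, 298.0, 68.0, 57.0], 0.55), ([258.0, 195.0, 29.0, 44.0], 0.37)]
tumbler [([257.0, 193.0, 28.0, 42.0], 0.94), ([319.0, 248.0, 58.0, 50.0], 0.39)]
bowl [([136.0, 186.0, 62.0, 48.0], 0.6)]
jam_jar [([320.0, 247.0, 56.0, 55.0], 0.74)]
top [[360.8, 0.0, 258.9], [0.0, 360.8, 191.2], [0.0, 0.0, 1.0]] [0.392 0.007 0.876]
mill [([198.0, 308.0, 72.0, 75.0], 0.87), ([364.0, 194.0, 66.0, 60.0], 0.62), ([357.0, 299.0, 66.0, 66.0], 0.62)]
stand [([191.0, 202.0, 53.0, 50.0], 0.87)]
crank_foot [([186.0, 214.0, 21.0, 48.0], 0.88)]
crank_knob [([186.0, 214.0, 23.0, 51.0], 0.95), ([364.0, 191.0, 62.0, 67.0], 0.3)]
crank_hub [([186.0, 211.0, 24.0, 45.0], 0.92), ([378.0, 183.0, 10.0, 18.0], 0.38)]
mug_green [([269.0, 263.0, 47.0, 40.0], 0.82)]
mug_cream [([362.0, 192.0, 63.0, 58.0], 0.32)]
tumbler [([264.0, 204.0, 30.0, 35.0], 0.73)]
bowl [([334.0, 119.0, 55.0, 47.0], 0.86)]
jam_jar [([190.0, 204.0, 55.0, 50.0], 0.7), ([257.0, 126.0, 24.0, 32.0], 0.6)]
1.1 [[ 7.30409687e-05  2.96247886e-01 -9.55111085e-01]
 [-6.73321945e-05 -9.55111084e-01 -2.96247890e-01]
 [-9.99999995e-01  8.59479582e-05 -4.98152185e-05]]
```

View pics/scene0.png

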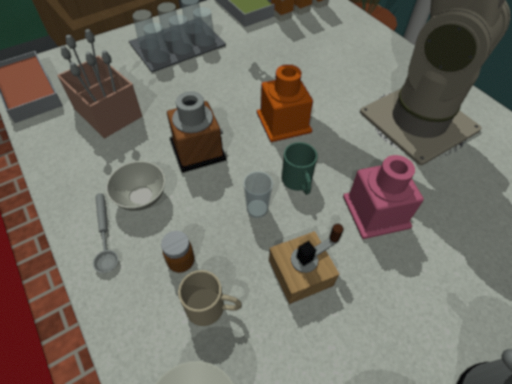

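View pics/top0.png

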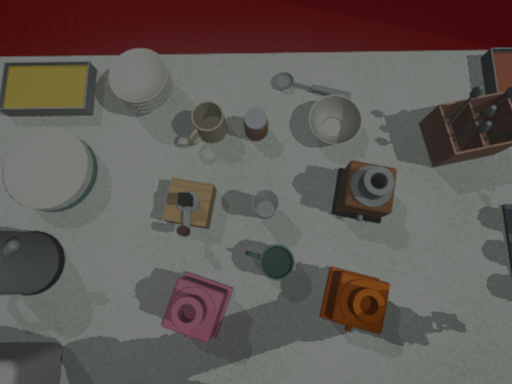

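Run:
```python
import cv2
t=cv2.imread("pics/top0.png")
def crop(im,x0,y0,x1,y1,k,n): cv2.imwrite(n,cv2.resize(im[y0:y1,x0:x1],None,fx=k,fy=k,interpolation=cv2.INTER_CUBIC))
crop(t,150,160,250,350,3,"pics/c_top_a.png")
crop(t,310,150,410,340,3,"pics/c_top_b.png")
s=cv2.imread("pics/scene0.png")
crop(s,160,50,430,320,2.2,"pics/c_sc.png")
```

```text
(no output)
```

View pics/c_top_a.png

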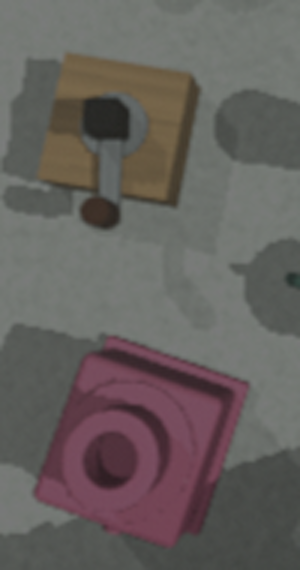

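View pics/c_top_b.png

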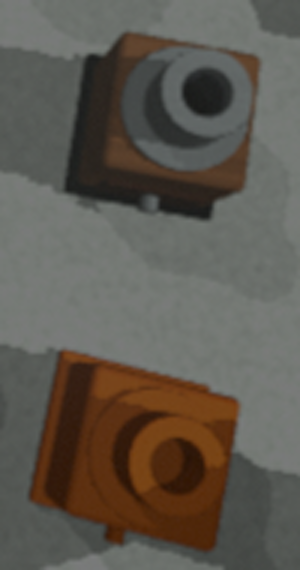

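View pics/c_sc.png

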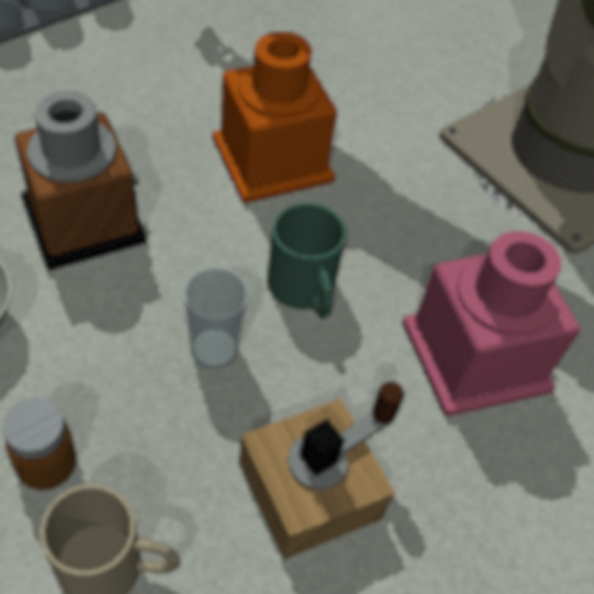

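The candidates for the mill in the top picture are the wood/steel one at (364,192), pink at (195,308) and orange at (357,300). The wood body with steel neck and black foot fits the description, and the crop confirms it. The crank is in the stand at (187,203), and its grip is at (184,230).

```bash
cat > h.py <<'E'
from rig import arm, solve_ik, vision, status
import cv2,numpy as np
def cam(c):
    m=vision.camera_model(c); return np.array(m["mtx"],float),np.array(m["rvec"],float).ravel(),np.array(m["tvec"],float).ravel()
def onz(C,uv,z):
    K,r,t=C; R=cv2.Rodrigues(r)[0]; o=-R.T@t
    p=cv2.undistortPoints(np.array([[uv]],float),K,None).ravel()
    d=R.T@np.array([p[0],p[1],1]); return o+d*(z-o[2])/d[2]
def proj(C,P):
    K,r,t=C; return cv2.projectPoints(np.array(P,float).reshape(-1,3),r,t,K,None)[0].reshape(-1,2)
def down(yaw): # tool x down; tool y (jaw axis) at angle yaw
    y=np.array([np.cos(yaw),np.sin(yaw),0]); x=np.array([0,0,-1.]); return np.column_stack([x,y,np.cross(x,y)])
E
python3 - <<'E'
from h import *
T=cam("top");S=cam("scene")
for n,uv,z in (("mouth",(379.3,180.3),.165),("hubtop",(185.3,199.5),.112),("knobtop",(183,231),.120),("flange",(188,201.5),.066)):
    print("top",n,onz(T,uv,z).round(4))
for n,uv,z in (("mouth",(190.3,98.8),.165),("hubtop",(306,247),.112),("knobtop",(337,226.5),.12)):
    print("scene",n,onz(S,uv,z).round(4))
for n,uv,h in (("green",(276,263),.088),("cream",(209,122),.088),("tumbler",(265,203),.1),("bowl",(335,120),.055),("jar",(256,124),.08),("pinkmouth",(187,312),.165),("orange",(369,304),.165)):
    print(n,onz(T,uv,h*.5 if n[-5:]!="mouth" and n!="orange" else h).round(3))
print(status.current_time())
# overlay stand corners check
print(onz(T,(151+0,0),0)[:2])
E
```

```text
top mouth [ 0.5556 -0.2267  0.165 ]
top hubtop [0.5294 0.1752 0.112 ]
top knobtop [0.4609 0.176  0.12  ]
top flange [0.533 0.179 0.066]
scene mouth [ 0.5531 -0.226   0.165 ]
scene hubtop [0.5358 0.1805 0.112 ]
scene knobtop [0.465  0.1803 0.12  ]
green [ 0.394 -0.02   0.044]
cream [0.734 0.138 0.044]
tumbler [0.531 0.003 0.05 ]
bowl [ 0.742 -0.173  0.027]
jar [0.729 0.023 0.04 ]
pinkmouth [0.304 0.153 0.165]
orange [ 0.317 -0.19   0.165]
1.1
[1.11497704 0.31481146]
```

Run:
```python
from h import *
for P in ((.533,.178,.25),(.533,.178,.08),(.554,-.226,.25)):
    for a in np.arange(-180,180,30):
        q=solve_ik(P,down(np.radians(a)))
        print(P,a,None if q is None else np.round(q,2))
arm.movel([.22,-.5,.33],v=.2)
print(status.current_tcp_pos().round(3) if hasattr(status.current_tcp_pos(),'round') else status.current_tcp_pos(), status.current_qpos(), status.current_time())
```

```text
(0.533, 0.178, 0.25) -180 [ 0.56  0.44 -1.24  1.56  0.41  1.44  2.44]
(0.533, 0.178, 0.25) -150 None
(0.533, 0.178, 0.25) -120 [-1.04  0.21  0.74  1.64 -0.14  1.35 -2.37]
(0.533, 0.178, 0.25) -90 [ 0.49  0.38 -1.12  1.56  0.34  1.42 -2.22]
(0.533, 0.178, 0.25) -60 [ 0.52  0.4  -1.17  1.56  0.37  1.43 -1.72]
(0.533, 0.178, 0.25) -30 [ 0.6   0.49 -1.33  1.56  0.48  1.47 -1.27]
(0.533, 0.178, 0.25) 0 [ 0.6   0.49 -1.33  1.56  0.48  1.47 -0.75]
(0.533, 0.178, 0.25) 30 [ 0.6   0.49 -1.32  1.56  0.47  1.47 -0.22]
(0.533, 0.178, 0.25) 60 [ 0.6   0.49 -1.32  1.56  0.47  1.47  0.3 ]
(0.533, 0.178, 0.25) 90 [ 0.6   0.49 -1.32  1.56  0.47  1.47  0.82]
(0.533, 0.178, 0.25) 120 [ 0.56  0.44 -1.24  1.56  0.41  1.44  1.39]
(0.533, 0.178, 0.25) 150 [ 0.56  0.44 -1.24  1.56  0.41  1.44  1.91]
(0.533, 0.178, 0.08) -180 [ 0.54  0.69 -1.24  1.75  0.69  1.22  2.25]
(0.533, 0.178, 0.08) -150 [-1.3   0.61  1.16  1.84 -0.63  1.12 -2.52]
(0.533, 0.178, 0.08) -120 [-0.86  0.36  0.54  1.83 -0.22  1.01 -2.32]
(0.533, 0.178, 0.08) -90 [ 0.3   0.47 -0.86  1.76  0.4   1.09 -2.27]
(0.533, 0.178, 0.08) -60 [ 0.34  0
[... 767 characters left out ...]
.41  1.49  0.12  1.38 -1.34]
(0.554, -0.226, 0.25) -60 [ 0.67  0.3  -0.44  1.49  0.13  1.38 -0.83]
(0.554, -0.226, 0.25) -30 [ 0.72  0.31 -0.51  1.49  0.15  1.39 -0.32]
(0.554, -0.226, 0.25) 0 [ 0.78  0.32 -0.59  1.48  0.18  1.39  0.18]
(0.554, -0.226, 0.25) 30 [ 0.8   0.33 -0.62  1.48  0.19  1.39  0.7 ]
(0.554, -0.226, 0.25) 60 [ 0.8   0.32 -0.61  1.48  0.19  1.39  1.22]
(0.554, -0.226, 0.25) 90 [ 0.84  0.34 -0.67  1.48  0.21  1.4   1.73]
(0.554, -0.226, 0.25) 120 [ 1.19  0.55 -1.24  1.46  0.52  1.5   2.05]
(0.554, -0.226, 0.25) 150 [ 1.19  0.55 -1.24  1.46  0.52  1.5   2.58]
[ 0.219 -0.5    0.329] [ 1.17496005  0.12977779 -0.1127232   1.50451547  0.01490999  1.50942935
 -0.20866849] 1.9667
```

Run:
```python
from h import *
arm.movep([.50,.0,.30],down(np.radians(90)))
arm.movep([.533,.178,.25],down(np.radians(90)))
C=cam("wrist"); im=vision.capture("wrist"); cv2.imwrite("pics/w1.png",im)
np.savez("w1.npz",*C); print(np.array(C[0]).tolist(), status.current_qpos(),status.current_tcp_pos(),status.current_time())
K,r,t=C; R=cv2.Rodrigues(r)[0]; print(-R.T@t, R)
print(proj(C,[[.533,.178,.112],[.463,.178,.12]]))
for n in ("crank_hub","crank_knob","crank_foot"): print(vision.spot_in("wrist",n)[:1])
print(status.current_wrist_force())
```

```text
[[321.65498199878505, 0.0, 255.98723098450193], [0.0, 321.65498199878505, 192.7020260296429], [0.0, 0.0, 1.0]] [ 0.33803818  0.29668024 -0.88869805  1.56729203  0.2334986   1.38908491
  0.99674118] [0.53359394 0.17636556 0.25008227] 4.8583
[0.45621584 0.17688949 0.39251643] [[-3.14068398e-04  9.99999943e-01  1.22411754e-04]
 [ 9.53713627e-01  2.62720125e-04  3.00716225e-01]
 [ 3.00716175e-01  2.11191221e-04 -9.53713656e-01]]
[[257.15162552 180.3886225 ]
 [257.30731269 100.01615871]]
[{'bbox': [260.9, 140.3, 52.1, 109.0], 'p': 0.88}]
[{'bbox': [258.4, 141.8, 54.6, 109.1], 'p': 0.67}]
[{'bbox': [260.4, 140.8, 44.8, 103.4], 'p': 0.61}]
[ 0.20716602  0.20519803 -0.05650524]
```

View pics/w1.png

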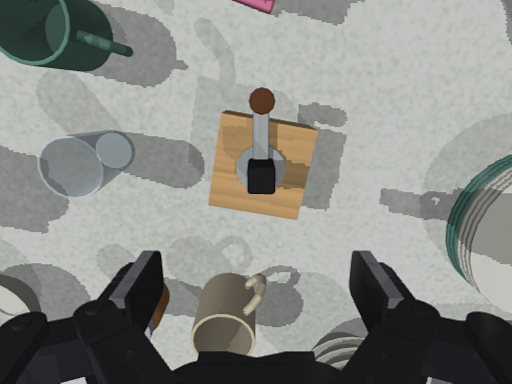

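Run:
```python
from h import *
im=cv2.imread("pics/w1.png"); c=cv2.resize(im[80:220,200:330],None,fx=4,fy=4,interpolation=cv2.INTER_CUBIC)
c=cv2.convertScaleAbs(c,alpha=1.6,beta=20); cv2.imwrite("pics/w1c.png",c)
print(status.current_tcp_pos())
```

```text
[0.53356142 0.17639503 0.25035045]
```

View pics/w1c.png

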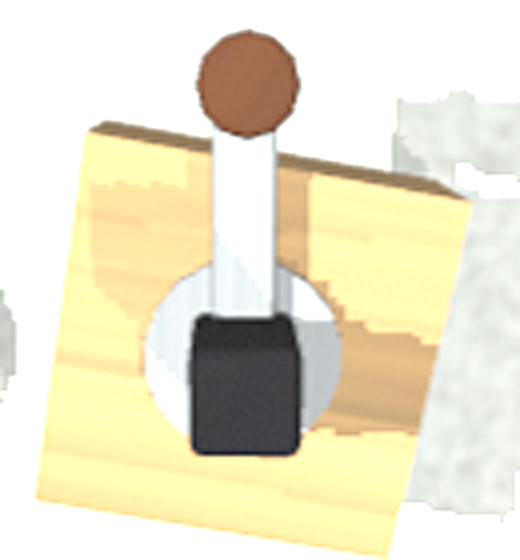

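Run:
```python
from h import *
d=np.load("w1.npz"); C=(d["arr_0"],d["arr_1"],d["arr_2"])
h=onz(C,(261.5,180.4),.112); k=onz(C,(262,100.2),.12)
print(h,k,np.linalg.norm((h-k)[:2]),np.degrees(np.arctan2(*(k-h)[[1,0]])))
f=onz(C,(200+243/4,80+353/4),.066); print("flange",f)
```

```text
[0.53300955 0.18192893 0.112     ] [0.46314274 0.1818224  0.12      ] 0.06986688986837876 -179.91264178215792
flange [0.532518   0.18190416 0.066     ]
```

Run:
```python
from h import *
R=down(np.radians(90))
arm.movel([.533,.181,.13],v=.12,ori=R)
arm.movel([.533,.181,.075],v=.08,ori=R)
print(status.current_tcp_pos(),status.current_wrist_force())
arm.clamp(60); arm.wait(.2)
print(status.current_opening(),status.current_tcp_pos(),status.current_wrist_force(),status.current_wrist_torque(),status.current_time())
cv2.imwrite("pics/w2.png",vision.capture("wrist"))
```

```text
[0.53322761 0.18121874 0.07531287] [ 0.17576134 -0.99423558  0.15474662]
0.02517261213586865 [0.53317135 0.18101561 0.07525208] [-0.49148491 -0.20298021  4.46747681] [-0.18194577  0.15493404 -0.0418717 ] 7.7667
```

View pics/w2.png

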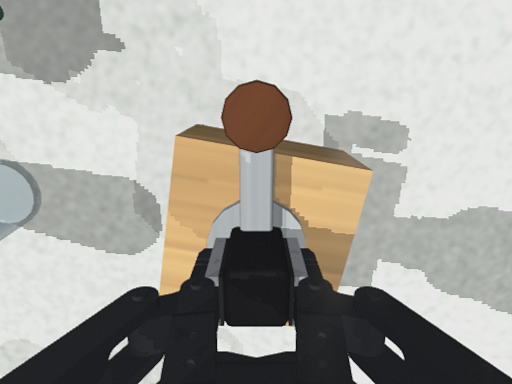

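Run:
```python
from h import *
arm.movel([.533,.181,.13],v=.06)
arm.wait(.2); print(status.current_wrist_force())
arm.movel([.533,.181,.30],v=.2)
# view mill: camera is 77 mm toward -x of TCP at yaw 90 ; hover so the mouth is visible ahead
arm.movep([.64,-.215,.30],down(np.radians(90)))
arm.wait(.3)
C=cam("wrist"); np.savez("w3.npz",*C); cv2.imwrite("pics/w3.png",vision.capture("wrist"))
print(status.current_opening(),status.current_tcp_pos(),status.current_wrist_force(),status.current_wrist_torque(),status.current_qpos(),status.current_time())
print(proj(C,[.5545,-.226,.165]))
```

```text
[-0.84223942  0.62598094 -4.7323213 ]
0.025179668613070326 [ 0.64008229 -0.21453992  0.30016278] [-0.15143703  0.14332552 -3.6368733 ] [-0.00825709  0.00947296  0.01206674] [ 0.74183332  0.52698602 -0.77023212  1.16303893  0.35791949  1.58197474
  1.61970174] 11.95
[[241.97455605  80.2531034 ]]
```

View pics/w3.png

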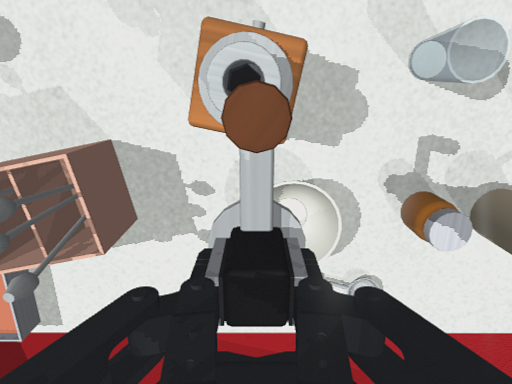

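Run:
```python
from h import *
arm.movel([.645,-.285,.30],v=.2)
arm.wait(.3)
C=cam("wrist"); np.savez("w4.npz",*C); im=vision.capture("wrist"); cv2.imwrite("pics/w4.png",im)
p=proj(C,[.5545,-.226,.165])[0]; print(p,status.current_time())
x,y=int(p[0])-70,max(int(p[1])-70,0)
c=cv2.resize(im[y:y+140,x:x+140],None,fx=4,fy=4,interpolation=cv2.INTER_CUBIC); cv2.imwrite("pics/w4c.png",c); print(x,y)
```

```text
[328.15174296  73.92065301] 12.8
258 3
```

View pics/w4c.png

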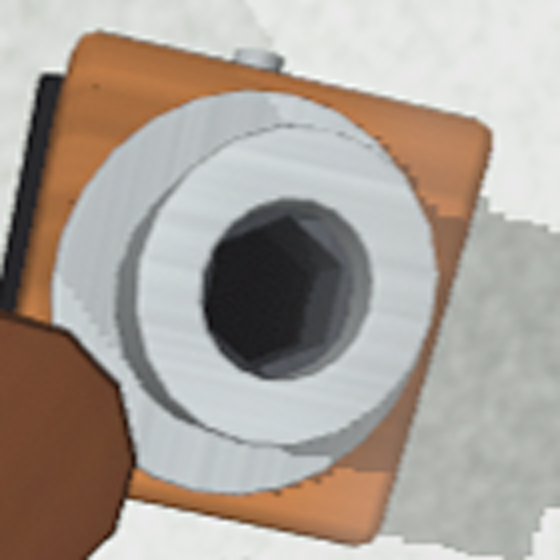

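Run:
```python
from h import *
im=cv2.imread("pics/w4.png")
c=im[45:105,300:360]; c=cv2.resize(c,None,fx=10,fy=10,interpolation=cv2.INTER_LANCZOS4).astype(float)
c=np.clip((c/130)**.6*255,0,255).astype(np.uint8); cv2.imwrite("pics/w4d.png",c)
d=np.load("w4.npz"); C=tuple(d[k] for k in d.files)
for uv in ((258+286.5/4,3+285/4),(258+288/4,3+289/4)): print(uv,onz(C,uv,.165))
```

```text
(329.625, 74.25) [ 0.55474794 -0.2247866   0.165     ]
(330.0, 75.25) [ 0.55551013 -0.22442739  0.165     ]
```

View pics/w4d.png

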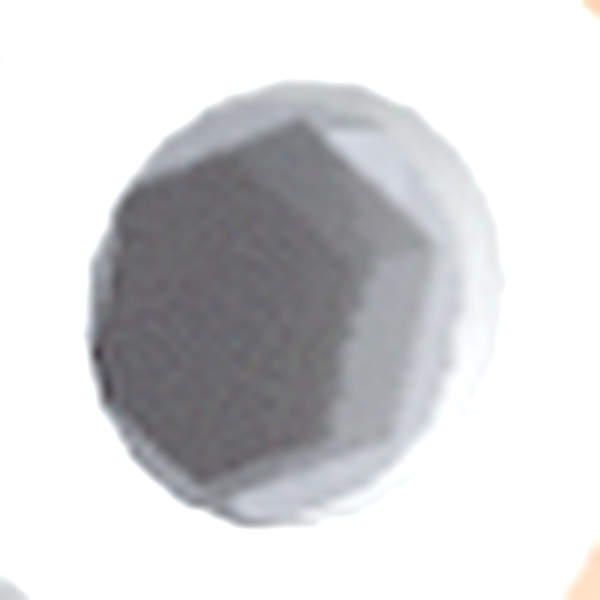

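Run:
```python
from h import *
from scipy.optimize import least_squares
d=np.load("w4.npz"); C=tuple(d[k] for k in d.files)
P=np.array([(305,120),(430,245),(390,440),(205,490),(130,187)],float)/10-.05+[300,45]
# crop resize: centre alignment
def order(z): return np.array([onz(C,p,z)[:2] for p in P])
Q=order(.148); print(Q)
idx=np.array([0,-1,-2,-3,1]) 
best=None
for s in (1,-1):
  for z0 in (.148,):
    def f(v):
        k=np.array([0,1,2,3,5])*s; a=v[2]+k*np.pi/3
        H=np.c_[v[0]+.01582*np.cos(a),v[1]+.01582*np.sin(a),np.full(5,v[3])]
        return (proj(C,H)-P).ravel()
    for a0 in np.arange(6)*np.pi/3:
        r=least_squares(f,[.555,-.225,a0,z0],x_scale=[.01,.01,.1,.01])
        if best is None or r.cost<best.cost: best=r
print(best.x,np.degrees(best.x[2])%60,best.cost,best.fun.round(1))
```

```text
[[ 0.54015543 -0.22141094]
 [ 0.5500462  -0.20997242]
 [ 0.56596855 -0.21212615]
 [ 0.57017945 -0.22800719]
 [ 0.54548295 -0.23596222]]
[ 0.55511968 -0.22321309  2.94770201  0.14204902] 48.89088468313784 0.8553947581043362 [-0.   0.   0.2  0.4 -0.7 -0.5  0.6  0.5 -0.2 -0.4]
```

Run:
```python
from h import *
im=cv2.imread("pics/w3.png"); hsv=cv2.cvtColor(im,cv2.COLOR_BGR2HSV)
m=((hsv[...,0]<12)&(hsv[...,1]>110)&(hsv[...,2]<160)).astype(np.uint8); m[:70]=0;m[170:]=0;m[:,:200]=0;m[:,310:]=0
n,l,s,ce=cv2.connectedComponentsWithStats(m); i=1+np.argmax(s[1:,4]); print(s[i],ce[i])
d=np.load("w3.npz"); C=tuple(d[k] for k in d.files)
for uv in (ce[i],(257,118)):
    k=onz(C,uv,.3002-.0153+.060); print(uv,k, k[0]+.07-.64008, k[1]+.21454)
q=np.array(status.current_qpos()); print(q,status.current_tcp_pos())
for a in (49,109):
    print(a,np.round(solve_ik([.555,-.2255,.25],down(np.radians(a))),2))
```

```text
[ 222   80   70   73 3759] [256.00026603 116.02952913]
[256.00026603 116.02952913] [ 0.56996023 -0.21459871  0.3449    ] -0.00011977430225473817 -5.871392521022978e-05
(257, 118) [ 0.57053103 -0.21430004  0.3449    ] 0.0004510301354099244 0.00023995687267447385
[ 0.77594946  0.592665   -0.73946679  1.06089553  0.38645545  1.6152465
  1.7180482 ] [ 0.64509391 -0.28446726  0.30021599]
49 [ 0.87  0.35 -0.71  1.48  0.23  1.4   1.01]
109 [ 0.98  0.39 -0.87  1.47  0.3   1.42  2.  ]
```

Run:
```python
from h import *
R=down(np.radians(109))
arm.movep([.555,-.225,.26],R)
arm.wait(.3)
print(status.current_tcp_pos(),status.current_qpos(),status.current_time())
arm.movel([.555,-.225,.225],v=.08,ori=R); arm.wait(.2)
f0=np.array(status.current_wrist_force()); t0=np.array(status.current_wrist_torque()); np.savez("base.npz",f=f0,t=t0); print(f0,t0,status.current_tcp_pos())
z=.225
while z>.2055:
    z-=.003; arm.movel([.555,-.225,z],v=.04,ori=R); arm.wait(.05)
    f=np.array(status.current_wrist_force())-f0; print(round(z,4),f.round(2),(np.array(status.current_wrist_torque())-t0).round(3),np.round(status.current_tcp_pos(),4))
    if np.linalg.norm(f)>2: break
print(status.current_time())
cv2.imwrite("pics/s5.png",vision.capture("scene"))
```

```text
[ 0.55562669 -0.22513697  0.26005821] [ 0.98036112  0.3845404  -0.87355071  1.4535874   0.29370267  1.43912445
  2.00696306] 13.6333
[ 0.27244292  0.93481571 -4.39839158] [0.02865784 0.00963315 0.0155527 ] [ 0.55524028 -0.22503205  0.22553052]
0.222 [-0.54 -1.25  0.06] [-0.018 -0.039 -0.042] [ 0.5549 -0.225   0.2219]
0.219 [-0.2  -0.85  0.81] [-0.01   0.007 -0.006] [ 0.5549 -0.225   0.2189]
0.216 [-1.11 -0.52  1.14] [-0.036 -0.001 -0.046] [ 0.5549 -0.225   0.2159]
0.213 [-0.25 -1.11  1.12] [-0.052  0.    -0.013] [ 0.5549 -0.225   0.2129]
0.21 [-0.59 -0.31  0.87] [-0.029 -0.049  0.035] [ 0.5549 -0.225   0.2099]
0.207 [ 0.05 -1.07  1.44] [ 0.022  0.014 -0.027] [ 0.5549 -0.225   0.2069]
0.204 [-0.48 -1.07  0.13] [-0.05  -0.053 -0.052] [ 0.5549 -0.225   0.2039]
16.525
```

```bash
cat >> h.py <<'E'
def rf(n=6):
    L=[];M=[]
    for _ in range(n):
        L.append(status.current_wrist_force());M.append(status.current_wrist_torque());arm.wait(.015)
    return np.mean(L,0)-[-.1,.1,-3.53],np.mean(M,0)
RIM=.165+.0153
E
python3 - <<'E'
from h import *
R=down(np.radians(109))
print(rf())
z=.204
while z>RIM+.0125:
    z-=.0012; arm.movel([.555,-.225,z],v=.02,ori=R)
    f,t=rf(); print(round((z-RIM)*1000,1),f.round(2),t.round(3),np.round(status.current_tcp_pos(),4))
    if f[2]>2.2 or np.hypot(*f[:2])>5: break
print(status.current_time())
E
```

```text
(array([ 0.03811652,  0.20209963, -0.22378658]), array([ 0.014488  , -0.03231146,  0.02501264]))
22.5 [-0.03  0.12 -0.45] [ 0.007 -0.001  0.   ] [ 0.555  -0.225   0.2028]
21.3 [-0.3  -0.25 -0.23] [ 0.017 -0.045 -0.006] [ 0.555  -0.225   0.2016]
20.1 [-0.03  0.06 -0.59] [-0.006 -0.013 -0.   ] [ 0.555  -0.225   0.2004]
18.9 [-0.07 -0.6   0.05] [ 0.009 -0.017  0.007] [ 0.555  -0.225   0.1992]
17.7 [-0.31 -0.16 -0.22] [ 0.001 -0.013 -0.004] [ 0.555 -0.225  0.198]
16.5 [ 0.04  0.2  -0.07] [ 0.011 -0.02   0.017] [ 0.555  -0.225   0.1968]
15.3 [ 0.21 -0.5  -0.25] [-0.003 -0.011 -0.001] [ 0.555  -0.225   0.1956]
14.1 [ 0.23 -0.05 -0.38] [ 0.012 -0.033 -0.01 ] [ 0.555  -0.225   0.1944]
12.9 [ 0.14 -0.19 -0.56] [-0.007 -0.013  0.022] [ 0.555  -0.225   0.1932]
11.7 [ 0.44 -0.21 -0.03] [ 0.002 -0.021 -0.004] [ 0.555 -0.225  0.192]
20.175
```

Run:
```python
from h import *
R=down(np.radians(109))
z=RIM+.0117
while z>RIM-.0015:
    z-=.0015 if z>RIM+.002 else .0005; arm.movel([.555,-.225,z],v=.03,ori=R)
    f,t=rf(5); print(round((z-RIM)*1000,1),f.round(2),t.round(3),np.round(status.current_tcp_pos(),4))
    if f[2]>3 or np.hypot(*f[:2])>6: break
print(status.current_time(),status.current_qpos())
cv2.imwrite("pics/s6.png",vision.capture("scene"));cv2.imwrite("pics/w6.png",vision.capture("wrist"))
```

```text
10.2 [ 0.15 -0.42 -0.35] [-0.015 -0.039  0.011] [ 0.555  -0.225   0.1905]
8.7 [ 0.16 -0.13 -0.32] [-0.007 -0.031  0.007] [ 0.555 -0.225  0.189]
7.2 [ 0.14 -0.34 -0.32] [-0.009 -0.013 -0.011] [ 0.555  -0.225   0.1875]
5.7 [ 0.03 -0.03 -0.42] [-0.014 -0.035 -0.009] [ 0.555 -0.225  0.186]
4.2 [-0.13  0.14 -0.4 ] [-0.006 -0.02   0.003] [ 0.555  -0.225   0.1845]
2.7 [ 0.21 -0.46 -0.46] [ 0.006 -0.009 -0.014] [ 0.555 -0.225  0.183]
1.2 [ 0.06 -0.29 -0.44] [-0.009 -0.016  0.004] [ 0.555  -0.225   0.1815]
0.7 [ 0.5  -0.38 -0.17] [-0.009 -0.037 -0.027] [ 0.555 -0.225  0.181]
0.2 [ 0.42 -0.06 -0.33] [0.008 0.005 0.001] [ 0.555  -0.225   0.1805]
-0.3 [-1.64  0.2   4.18] [ 0.026  0.397 -0.045] [ 0.5551 -0.225   0.1803]
23.5083 [ 0.97269125  0.43575796 -0.85410436  1.5664986   0.33738278  1.29361439
  1.97423989]
```

Run:
```python
from h import *
q=np.array(solve_ik([.555,-.225,RIM+.0001],down(np.radians(109)))); print(q.round(3))
q0=np.array(status.current_qpos()); assert abs(q-q0).max()<.03
q7=q[6]; arm.set_joints(q); print(rf(4))
while q7>-2.4:
    q7=max(q7-.35,-2.45); q[6]=q7; arm.set_joints(q)
    f,t=rf(3); print(round(q7,2),f.round(1),t.round(2),np.round(status.current_tcp_pos(),4),round(status.current_time(),1))
    if np.hypot(*f[:2])>15 or f[2]>15 or f[2]<-12: print("STOP");break
cv2.imwrite("pics/w7.png",vision.capture("wrist"));cv2.imwrite("pics/s7.png",vision.capture("scene"))
```

```text
[ 0.973  0.436 -0.854  1.566  0.337  1.294  1.974]
(array([-7.35806922e-04,  4.21516414e-01,  2.92282966e+00]), array([ 0.00847638,  0.11602475, -0.00258834]))
1.62 [ 0.3 -0.8  2. ] [-0.13  0.09 -0.02] [ 0.5549 -0.2251  0.1803] 24.4
1.27 [0.2 0.6 1.5] [ 0.01  0.11 -0.03] [ 0.5549 -0.2249  0.1803] 24.9
0.92 [-0.3  0.7  1. ] [ 0.09  0.09 -0.03] [ 0.5549 -0.2249  0.1804] 25.4
0.57 [0.4 0.9 1.2] [ 0.15 -0.01 -0.03] [ 0.555  -0.2248  0.1803] 25.8
0.22 [0.2 0.6 0. ] [ 0.16 -0.1  -0.01] [ 0.555  -0.2249  0.1803] 26.3
-0.13 [1.  0.  0.4] [ 0.12 -0.16 -0.02] [ 0.555  -0.225   0.1803] 26.8
-0.48 [ 1.1  0.3 -1.1] [ 0.11 -0.23 -0.01] [ 0.555  -0.2251  0.1804] 27.2
-0.83 [ 1.   0.5 -0.9] [ 0.12 -0.27 -0.01] [ 0.555  -0.2251  0.1804] 27.7
-1.18 [ 1.4  0.1 -0.9] [ 0.05 -0.28 -0.01] [ 0.555  -0.2251  0.1804] 28.2
-1.53 [ 1.  -0.8 -1.3] [ 0.01 -0.32 -0.05] [ 0.555  -0.2251  0.1804] 28.7
-1.88 [ 1.2 -0.2 -1.4] [-0.05 -0.3  -0.03] [ 0.555  -0.2251  0.1804] 29.1
-2.23 [ 0.8 -0.7 -0.7] [-0.08 -0.29 -0.01] [ 0.555  -0.2251  0.1804] 29.6
-2.45 [ 1.  -0.7 -0.7] [-0.14 -0.31 -0.  ] [ 0.555  -0.2251  0.1804] 30.0
```

View pics/s7.png

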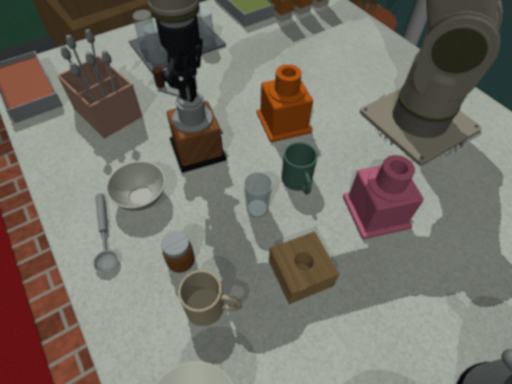

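View pics/w7.png

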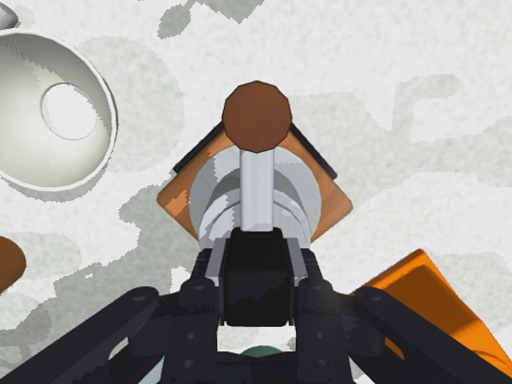

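Run:
```python
from h import *
arm.open_gripper(); arm.wait(.3); print(rf(4))
arm.movel([.555,-.225,RIM+.07],v=.12); 
q=np.array(status.current_qpos()); q[6]+=np.pi; arm.set_joints(q); arm.wait(.2)
print(status.current_tcp_pos(),np.array(status.current_tcp_rot()).round(3).tolist(),status.current_time())
cv2.imwrite("pics/s8.png",vision.capture("scene"));cv2.imwrite("pics/w8.png",vision.capture("wrist"));cv2.imwrite("pics/t8.png",vision.capture("top"))
a=cv2.imread("pics/s8.png")[60:180,130:260];cv2.imwrite("pics/s8c.png",cv2.resize(a,None,fx=5,fy=4.6,interpolation=cv2.INTER_CUBIC))
```

```text
(array([ 0.24494557, -0.14477014,  3.28256798]), array([-0.01694655,  0.00345566, -0.01338709]))
[ 0.55470842 -0.22502008  0.2495889 ] [[-0.001, 0.814, 0.58], [0.0, 0.58, -0.814], [-1.0, -0.001, -0.001]] 34.6667
```

View pics/s8c.png

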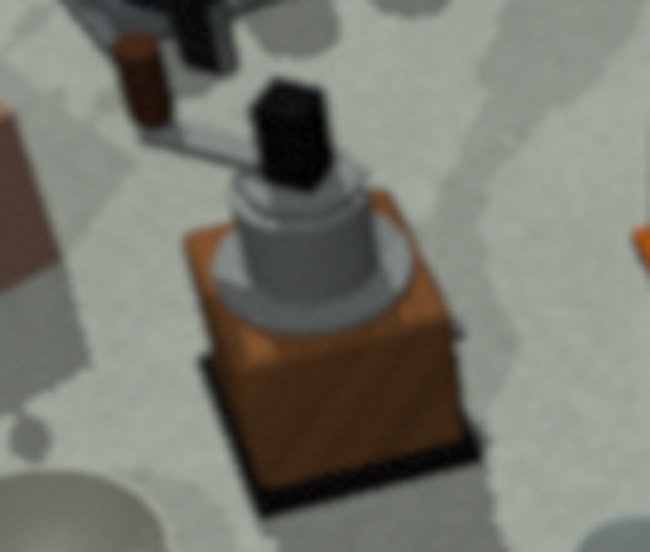

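View pics/w8.png

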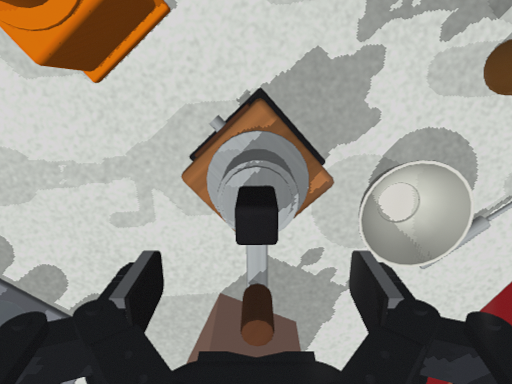

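The crop shows the crank seated flat on the neck with its grip at crop (140,80). The wrist view shows the hub at (257,215) between the open jaws, so I'll regrasp it 180° round.

Run:
```python
from h import *
arm.movel([.555,-.225,RIM+.03],v=.12)
arm.movel([.555,-.225,RIM+.001],v=.05); print(rf(4)[0].round(2))
arm.clamp(60); arm.wait(.2); print(status.current_opening(),rf(4)[0].round(2),status.current_tcp_pos())
q=np.array(status.current_qpos()); q7=q[6]; s=q7; print(q.round(2))
while q7>-2.05:
    q7-=.35; q[6]=q7; arm.set_joints(q)
    f,t=rf(3); print(round(q7,2),f.round(1),t.round(2),np.round(status.current_tcp_pos(),4),round(status.current_time(),1))
    if np.hypot(*f[:2])>15 or f[2]>15 or f[2]<-12: print("STOP");break
print("turned",np.degrees(s-status.current_qpos()[6]))
```

```text
[ 0.19 -0.24  3.48]
0.025351725483997067 [ 0.52 -0.76  6.26] [ 0.55515129 -0.22514415  0.18152434]
[ 0.97  0.44 -0.85  1.56  0.34  1.3   0.69]
0.34 [0.3 0.1 5.4] [ 0.   -0.2  -0.07] [ 0.5552 -0.2251  0.1815] 37.4
-0.01 [ 0.5 -0.1  5. ] [ 0.02 -0.16 -0.03] [ 0.5552 -0.2251  0.1815] 37.9
-0.36 [ 0.3 -0.1  5.1] [ 0.08 -0.13 -0.02] [ 0.5552 -0.2251  0.1815] 38.4
-0.71 [0.3 0.4 4.8] [ 0.07 -0.14 -0.05] [ 0.5552 -0.2251  0.1815] 38.8
-1.06 [0.6 0.2 5.9] [ 0.12 -0.15 -0.04] [ 0.5552 -0.2251  0.1815] 39.3
-1.41 [-0.3  0.7  5.6] [ 0.19 -0.17 -0.02] [ 0.5552 -0.2252  0.1815] 39.8
-1.76 [0.5 0.7 4.9] [ 0.23 -0.19 -0.  ] [ 0.5552 -0.2251  0.1815] 40.3
-2.11 [0.4 0.6 4.5] [ 0.25 -0.25  0.02] [ 0.5552 -0.2252  0.1815] 40.7
turned 160.09459545198513
```

Run:
```python
from h import *
arm.open_gripper(); arm.wait(.3)
arm.movel([.555,-.225,RIM+.08],v=.1)
arm.movel([.50,-.16,RIM+.14],v=.2); arm.wait(.3)
C=cam("wrist");np.savez("w9.npz",*C)
for c in ("scene","wrist","top"): cv2.imwrite(f"pics/{c}9.png",vision.capture(c))
print(status.current_time(),status.current_wrist_force())
a=cv2.imread("pics/scene9.png")[60:180,130:260];cv2.imwrite("pics/s9c.png",cv2.resize(a,None,fx=5,fy=4.6,interpolation=cv2.INTER_CUBIC))
S=cam("scene"); m=np.array([.555,-.225])
print("expected hub-top/knob-dir scene:",proj(S,[[*m,.217]]))
```

```text
43.7083 [ 0.2674323  -0.51489522  0.16047517]
expected hub-top/knob-dir scene: [[186.52265012  80.00294364]]
```

View pics/s9c.png

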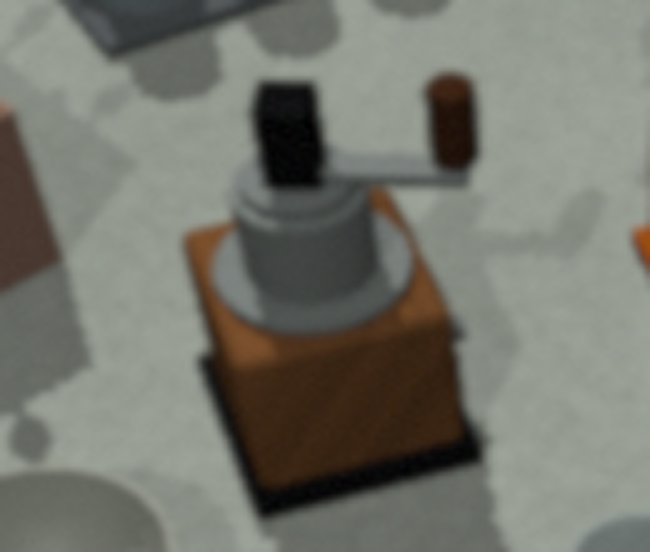

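View pics/wrist9.png

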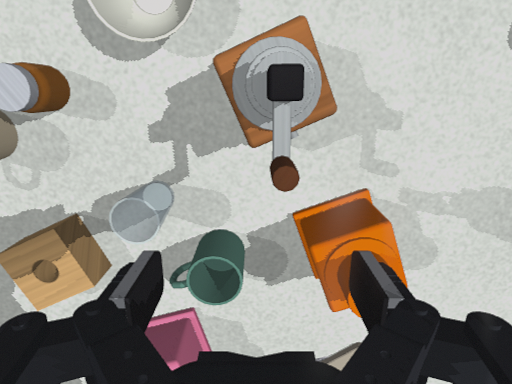

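View pics/scene9.png

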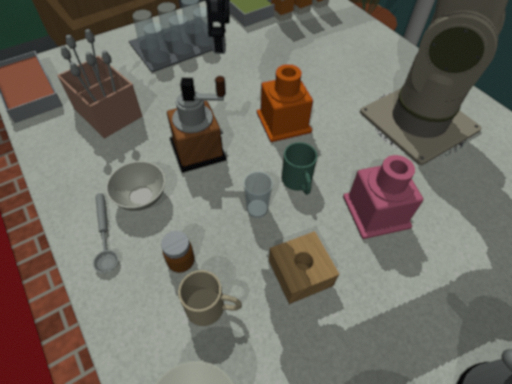

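Run:
```python
from h import *
d=np.load("w9.npz"); C=tuple(d[k] for k in d.files)
h=onz(C,(287,82),.217);k=onz(C,(286,178),.225);print(h,k,np.linalg.norm((h-k)[:2]),np.degrees(np.arctan2(*(k-h)[[1,0]])))
arm.sign_off(); print(status.current_time())
```

```text
[ 0.55519046 -0.22646504  0.217     ] [ 0.49796058 -0.18722394  0.225     ] 0.06939108398429779 145.56254547613852
the job is handed in; nothing more can be done
the job is handed in; nothing more can be done
```

The crank is fitted to the wood-and-steel mill, turned clockwise by about 413° in total, and released fully home. I handed the job in shortly after the 43.7 s mark; the clock could not be read after sign-off.

- **Fitting:** A wrist picture showed the socket's hexagon, so I set the crank's angle from it before lowering. It went in on the first try. The reading on the way down stayed below about 0.6 N, so the sprung drive was hardly pushed, and the flange met the rim at its expected height.
- **Turning:** I gripped the hub and turned it 253°, let go and regripped half a turn round, then turned another 160°.
- **Last checks:**
  - The grip now points at 145.6°, against the 146° expected from the turns.
  - The measured hub-to-grip distance is 69.4 mm, against the 70 mm given.
  - In the scene picture the hub top sits where a fully home crank should be, within 2 pixels.
  - In the pictures the mugs, glass, bowl and jar look where they were, and the gripper is clear of everything.

I could not read the drive's own turn directly. The 413° is the crank's rotation; even after the play in the fit (up to about 12°), the drive should have turned more than a full turn.

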